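Put the tasting-table tools back in their matching holders

TASK

Put the four tools of the tasting table away, each in the holder that matches it in shape, size and material: the bell in the brass dish, the stopper with the pale knob in the pale wooden cup, the stopper with the dark knob in the dark wooden cup and the black foil cutter in the black square tray. Each must stand or lie level on its holder's felt floor, inside the rim, the bell and stoppers the same way up as they stood. Leave the two loose corks where they are.

Things in the scene. Friction and masses are not known exactly. Their poses are not given: they have to be found in the camera images.
- bell_c (a point): Hand bell of yellow brass with a turned dark wooden handle on top, standing mouth down; 58 mm across the mouth, 94 mm high. The point is on its axis half-way up (47 mm above its foot). The handle, up to 20 mm thick, runs from 40 to 94 mm above the foot: grip it there. Its z axis is vertical; heading of no importance.
- pale_stopper_c (a point): Bottle stopper standing upside down on its pale yellowish wooden knob, cork up; 53 mm high. Knob 30 mm across from 0 to 28 mm above the foot, cork 21 mm across from 28 to 53 mm: grip the cork from above. The point is on its axis, 26.5 mm above its foot. Its z axis is vertical; heading of no importance.
- dark_stopper_c (a point): Bottle stopper standing upside down on its dark brown wooden knob, cork up; 53 mm high. Knob 35 mm across from 0 to 28 mm above the foot, cork 21 mm across from 28 to 53 mm: grip the cork from above. The point is on its axis, 26.5 mm above its foot. Its z axis is vertical; heading of no importance.
- cutter_c (a point): Black plastic foil cutter, a U of two thick arms lying flat, 47 mm (own x) by 46 mm (own y), 20 mm high; rigid here. The arms run along its x on either side (y = -23 to -14 and +14 to +23 mm) and a bridge joins them at the +x end. Grip it across both arms along its y, at its middle. The point is in the middle of its outline, 10 mm above its underside; z is up.
- bell_dish: Holder for the bell: round brass dish, fixed to the table, 81 mm across outside, 73 mm inside, rim 9 mm high, floor 3 mm thick with grey felt. Origin: centre of its underside, on the table top.
- pale_cup: Holder for the stopper with the pale knob: shallow round cup of pale wood, fixed to the table, 58 mm across outside, 50 mm inside, rim 9 mm high, floor 3 mm thick with grey felt. Origin: centre of its underside, on the table top.
- dark_cup: Holder for the stopper with the dark knob: shallow round cup of dark wood, fixed to the table, 58 mm across outside, 50 mm inside, rim 9 mm high, floor 3 mm thick with grey felt. Origin: centre of its underside, on the table top.
- square_tray: Holder for the foil cutter: black square tray, fixed to the table, 70 mm by 70 mm outside, 62 mm by 62 mm inside, rim 9 mm high, floor 4 mm thick with grey felt. Its x and y axes run along its sides; the cutter fits in any of the four square positions. Origin: centre of its underside, on the table top.
- wine_cork_c (a point): Bystander: a loose wine cork lying on its side, 44 mm long, 24 mm thick; to be left where it is. The point is its centre, 12 mm up.
- cage_cork_c (a point): Bystander: a loose mushroom-shaped sparkling-wine cork with a golden cap, standing, 32 mm across, 49 mm high; to be left where it is. The point is on its axis, 23.5 mm up.
Mind the look-alikes: they are no part of the job. Leave any green or purple look-alike of the pale_cup alone.

How it is judged:
By the outcome, as a careful person would: the job done as asked, in the order asked, and still so for the second after the job is handed in, with the robot touching nothing.
It also fails if it takes over 93 s, if anything falls off the work surface, if the arm or the gripper's body presses on something with over 40 N, if the wrist force passes 120 N, or if a joint passes its speed limit or range.

ROBOT

A 6-joint arm with a two-finger parallel gripper is mounted at the origin on a cart in front of the work surface, level with it; the furniture and walls round the work are solid. World frame = base frame: x ahead of the robot, y to its left, z up, the work surface at z = 0. Lengths are in mm, angles in rad, forces in N, time in s.
With the tool pointing down it reaches from about 275 to 750 mm from the base axis. Payload 10.2 kg.
Tool frame: the origin (TCP) lies at the very end of the fingers, on their centre line; the grasp point (between the pads) lies 19 mm behind it; z points along the fingers, y is the line along which they close (so a half turn about z gives the same grasp; the last joint's range is limited). The gripper opens to 85 mm and grips with 20 to 120 N. Pads are 22 mm wide; open, the fingers measure 114 mm over their backs; the gripper's body (76 mm by 85 mm) begins 54 mm behind the grasp point. The pads swing forward as they close: fully open they stand 13 mm farther back than shut.
Start: joints at [1.017, 0.313, 1.498, -0, 1.331, -0.223], TCP at [170.533, 496.538, 231.294] pointing down, gripper open.
Joint ranges: [-2.94, 2.94], [-0.97, 2.17], [0.19, 2.56], [-1.23, 4.37], [0.02, 3.11], [-2.88, 2.88]. Speed limits (rad/s): [2.39, 2.39, 3.01, 3.14, 3.14, 3.14].

INTERFACE

Orientations are given as a unit quaternion [w, x, y, z].
In Python, from rig import monitor, eyes, job gives the robot as it stands. The module is installed in compiled form; this text tells all that it offers.
- The arm moves only by the tool send_rows, never from a script. Its argument "targets" is one flat list of numbers, 7 for each row, row after row: the turn, a rotation vector about the tool's x, y, z in degrees, then the shift along the tool's x, y, z in units of 60 mm (1.0 is 60 mm), then the opening, from -1 (shut) to 1 (fully open), so that 0 is half open. A call has 1 to 5 rows; each row shifts and turns the commanded pose from where the row before left it, along the tool's axes as they then stand; what a row does not reach is not made up. A row lasts 1/8 s, in which the tool goes at most 62.5 mm and 10.7 degrees, less where a joint would pass 70% of its speed; a pose out of reach is approached as far as the arm can. A call is refused whole if a number of a shift passes 1 or a number of a turn 10.7, either way. A call with a gripper value outside its range is refused whole. The fingers move at their own pace and stop on an object; "newtons" is the grip in N (left out, the last holds). Time passes only in rows, so rows that do not move let the fingers close. It gives the time, the measured TCP pose, the force, the opening and the grip force at its end, in the units of the state.
- monitor.sense(): the state, without advancing time (a new reading comes with each control period).
- eyes.capture(name): name is "scene" or "top"; returns a dict with "img" (420x560x3 uint8, red, green, blue), "K" (3x3 intrinsics, pixels), "R" (3x3) and "t" (3): a world point X has camera coordinates R X + t. Camera axes: x right, y down, z forward; pixel columns grow to the right and rows downward; lengths in mm; the calibration is good to about 2 mm. A picture is of the moment at which its call begins. There is no depth.
- job.finish_job(): hands the job in; it is judged then, once.
The state is a dict: "time_s": time; "joints": joint angles; "dq": joint speeds; "tau": joint torques, N m; "eef_pos": TCP position; "ee_rot": TCP orientation; "force": force on the tool from outside, world axes, zero at the start; "wrist_torque": the same for the moment, N m; "grip_width": opening from 0.0 (shut) to 1.0 (fully open); "grip_force": force on a finger pad.
Only numpy, scipy, OpenCV 4.12 (cv2) and the standard library are available. Lean on these libraries where they do the work, as an engineer would, in place of code of your own. Each camera call takes 0.05 s, during which the arm holds its last target. There are 200 camera calls.

## Working session

There is one attempt and no reset: what is moved stays moved. The work goes in short steps, Python scripts to look and compute and a tool call to move; the robot and the scene stay as the last step left them, time stands still between calls to the robot, and variables do not carry over. Pictures are saved under pics/ and viewed, at most 14 in all, crops included, and the job is handed in when it is done.

Besides the shell and the picture viewer there is one more tool, called after "Call:" as name(argument=value, ...), one argument or row to a line, values as JSON. send_rows: Moves the arm, as the interface text tells. Its arguments: {"type":"object","properties":{"targets":{"type":"array","items":{"type":"number"}},"newtons":{"type":"number"}},"required":["targets"]}

```bash
mkdir -p pics; python3 - <<'E'
from rig import monitor, eyes
import cv2, pickle
s=monitor.sense(); print({k:s[k] for k in('time_s','eef_pos','ee_rot','force','grip_width')})
for n in('scene','top'):
    c=eyes.capture(n); pickle.dump(c,open(n+'0.pkl','wb')); cv2.imwrite(f'pics/{n}0.png',c['img'][:,:,::-1]); print(n,c['K'].tolist(),c['R'].round(3).tolist(),c['t'].round(1).tolist())
E
```

```text
{'time_s': 0.0, 'eef_pos': array([170.38636181, 496.29912093, 230.72160948]), 'ee_rot': array([-2.60650445e-04,  1.64658325e-01,  9.86350440e-01, -6.14401613e-04]), 'force': array([0.67608059, 0.33324198, 0.28170401]), 'grip_width': 1.0023837954301609}
scene [[464.2660947489086, 0.0, 285.79986044885896], [0.0, 464.2660947489086, 208.89144053161925], [0.0, 0.0, 1.0]] [[0.851, -0.524, -0.021], [-0.267, -0.4, -0.877], [0.451, 0.752, -0.48]] [-495.4, 126.2, 762.8]
top [[486.3446489717692, 0.0, 274.9460791612306], [0.0, 486.3446489717692, 208.02933490214994], [0.0, 0.0, 1.0]] [[-0.01, -1.0, -0.002], [-0.997, 0.01, -0.074], [0.074, 0.002, -0.997]] [-151.8, 497.0, 875.9]
```

View pics/top0.png

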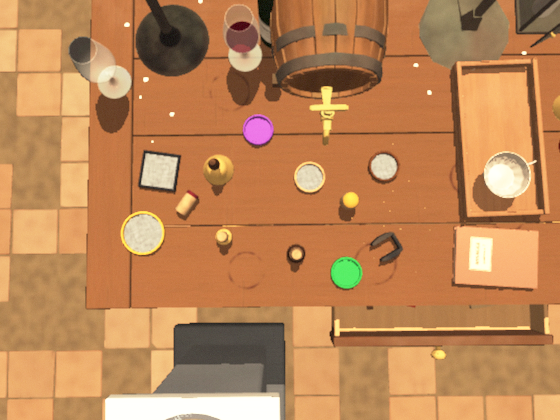

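View pics/scene0.png

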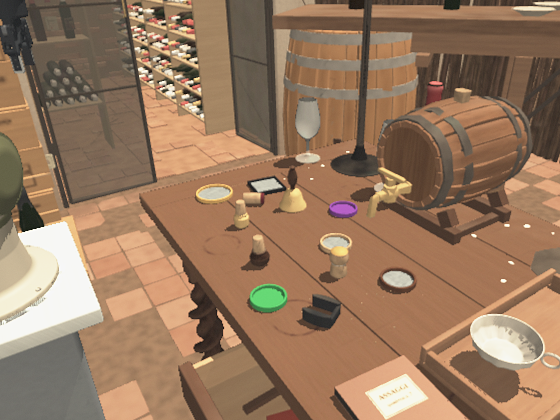

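```bash
cat > h.py <<'E'
import numpy as np, cv2
def ray(c,uv,z):
    "world point at height z seen at pixel uv"
    d=c['R'].T@np.linalg.solve(c['K'],[uv[0],uv[1],1.]); o=-c['R'].T@c['t']
    return o+d*(z-o[2])/d[2]
def px(c,X):
    q=c['K']@(c['R']@np.array(X,float)+c['t']); return q[:2]/q[2]
def blob(mask,box):
    x0,y0,x1,y1=box; m=np.zeros(mask.shape,np.uint8); m[y0:y1,x0:x1]=mask[y0:y1,x0:x1]*255
    cs,_=cv2.findContours(m,cv2.RETR_EXTERNAL,cv2.CHAIN_APPROX_NONE)
    return max(cs,key=cv2.contourArea)
E
python3 - <<'E'
import pickle,cv2,numpy as np
from h import *
c=pickle.load(open('top0.pkl','rb')); im=c['img']
cv2.imwrite('pics/crop.png',cv2.resize(im[140:285,110:310,::-1],None,fx=4,fy=4,interpolation=cv2.INTER_CUBIC))
cv2.imwrite('pics/crop2.png',cv2.resize(im[140:285,275:425,::-1],None,fx=4,fy=4,interpolation=cv2.INTER_CUBIC))
hsv=cv2.cvtColor(im,cv2.COLOR_RGB2HSV); S=hsv[...,1];V=hsv[...,2]
felt=(S<60)&(V>100)
for n,b,z in(('bell_dish',(115,205,170,260),4),('pale_cup',(290,155,330,200),4),('dark_cup',(365,145,402,188),4),('tray',(135,145,185,197),5)):
    k=blob(felt,b); r=cv2.minAreaRect(k); (x,y),rad=cv2.minEnclosingCircle(k)
    print(n,np.round(r[0],1),np.round(r[1],1),round(r[2],1),round(rad,1),ray(c,r[0],z).round(1))
k=blob(V<70,(365,225,408,268)); r=cv2.minAreaRect(k); print('cutter',r,ray(c,r[0],20).round(1),ray(c,r[0],10).round(1))
E
```

```text
bell_dish [142.5 233. ] [36. 35.] 90.0 18.6 [452.5  90.1   4. ]
pale_cup [309.  176.5] [23. 24.] 90.0 12.4 [ 555.2 -221.5    4. ]
dark_cup [383.5 165.5] [23. 23.] 90.0 12.5 [ 574.5 -361.8    4. ]
tray [158.9 170.9] [33.4 32.7] 8.1 22.5 [568.6  60.2   5. ]
cutter ((394.1058349609375, 246.0235137939453), (10.412663459777832, 20.608394622802734), 12.52880573272705) [ 423.5 -373.6   20. ] [ 423.5 -376.    10. ]
```

View pics/crop.png

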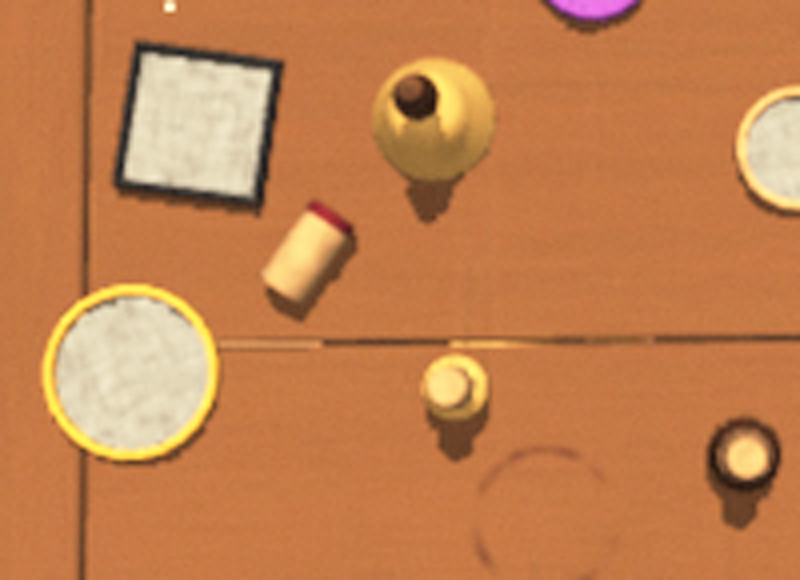

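View pics/crop2.png

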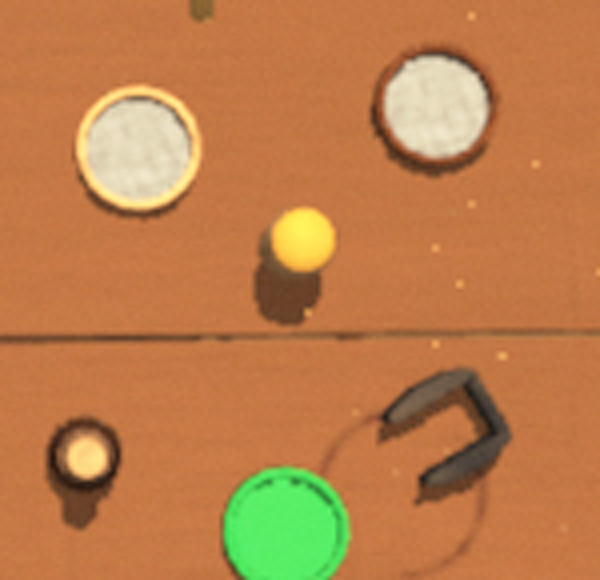

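```bash
python3 - <<'E'
import pickle,cv2,numpy as np
from h import *
c=pickle.load(open('top0.pkl','rb')); s=pickle.load(open('scene0.pkl','rb')); im=c['img']
hsv=cv2.cvtColor(im,cv2.COLOR_RGB2HSV); H,S,V=[hsv[...,i].astype(int) for i in range(3)]
def show(n,r,*zs):
    print(n,np.round(r,1).tolist(),*[(z,ray(c,r[0],z)[:2].round(1).tolist()) for z in zs])
f=lambda x,y,ox=110:((x-1.5)/4+ox,(y-1.5)/4+140)
k=blob((S<130)&(V<120),(365,225,408,268)); r=cv2.minAreaRect(k); show('cutter',r,10,20)
p=np.array([ray(c,q,20)[:2] for q in cv2.boxPoints(r)]); print(p.round(1).tolist())
k=blob((S<120),(135,145,185,200)); r=cv2.minAreaRect(k); show('tray',r,9); p=np.array([ray(c,q,9)[:2] for q in cv2.boxPoints(r)]); print(p.round(1).tolist())
k=blob((H>=16)&(H<30)&(V>90),(198,148,240,190)); show('bell brass',cv2.minAreaRect(k),3,10)
for n,b in(('pale knob',(212,225,235,247)),):
    show(n,cv2.minAreaRect(blob((H>=17)&(H<32)&(V>120),b)),14)
show('pale cork',(f(447,386),),53); show('dark cork',(f(744,454),),53); show('dark knob',(f(744,454),),20); show('bell tip',(f(412,92),),90)
show('pale cup',(f(139,148,275),),9);show('dark cup',(f(435.5,107,275),),9);show('dish',(f(130,372),),9)
show('cagecork',(f(303,240,275),),45); show('winecork',(f(306,255),),20)
E
```

```text
Traceback (most recent call last):
ValueError: setting an array element with a sequence. The requested array has an inhomogeneous shape after 1 dimensions. The detected shape was (3,) + inhomogeneous part.
```

```bash
python3 - <<'E'
import pickle,cv2,numpy as np
from h import *
c=pickle.load(open('top0.pkl','rb')); s=pickle.load(open('scene0.pkl','rb')); im=c['img']
hsv=cv2.cvtColor(im,cv2.COLOR_RGB2HSV); H,S,V=[hsv[...,i].astype(int) for i in range(3)]
sc=s['img'][:,:,::-1].copy(); sc=cv2.resize(sc[150:350,180:430],None,fx=3.2,fy=3,interpolation=cv2.INTER_CUBIC)
def show(n,r,*zs):
    print(n,[np.round(q,1).tolist() for q in r],*[(z,ray(c,r[0],z)[:2].round(1).tolist()) for z in zs])
    u=px(s,ray(c,r[0],zs[-1])); cv2.drawMarker(sc,(int((u[0]-180+.5)*3.2),int((u[1]-150+.5)*3)),(255,0,255),0,14,1)
f=lambda x,y,ox=110:((x-1.5)/4+ox,(y-1.5)/4+140)
k=blob((S<130)&(V<120),(365,225,408,268)); r=cv2.minAreaRect(k); show('cutter',r,10,20)
p=np.array([ray(c,q,20)[:2] for q in cv2.boxPoints(r)]); print(p.round(1).tolist())
k=blob((S<120),(135,145,185,200)); r=cv2.minAreaRect(k); show('tray',r,9); p=np.array([ray(c,q,9)[:2] for q in cv2.boxPoints(r)]); print(p.round(1).tolist())
k=blob((H>=16)&(H<30)&(V>90),(198,148,240,190)); show('bell brass',cv2.minAreaRect(k),3,10)
for n,b in(('pale knob',(212,225,235,247)),):
    show(n,cv2.minAreaRect(blob((H>=17)&(H<32)&(V>120),b)),14)
show('pale cork',(f(447,386),),53); show('dark cork',(f(744,454),),53); show('dark knob',(f(744,454),),20); show('bell tip',(f(412,92),),90)
show('pale cup',(f(139,148,275),),9);show('dark cup',(f(435.5,107,275),),9);show('dish',(f(130,372),),9)
show('cagecork',(f(303,240,275),),45); show('winecork',(f(306,255),),20)
cv2.imwrite('pics/ov.png',sc)
E
```

```text
cutter [[386.8, 246.3], [25.8, 25.3], 60.6] (10, [423.2, -362.5]) (20, [423.2, -360.2])
[[432.7, -328.8], [454.9, -369.7], [413.8, -391.5], [391.7, -350.8]]
tray [[158.9, 170.6], [37.3, 36.9], 8.1] (9, [568.5, 59.2])
[[539.5, 98.3], [608.4, 89.3], [597.6, 19.9], [528.9, 29.3]]
bell brass [[218.0, 169.5], [29.0, 30.0], 90.0] (3, [570.4, -50.6]) (10, [569.3, -51.4])
pale knob [[223.5, 236.0], [14.0, 15.0], 90.0] (14, [445.1, -61.8])
pale cork [[221.4, 236.1]] (53, [444.3, -62.3])
dark cork [[295.6, 253.1]] (53, [413.1, -192.5])
dark knob [[295.6, 253.1]] (20, [412.5, -193.8])
bell tip [[212.6, 162.6]] (90, [568.7, -51.8])
pale cup [[309.4, 176.6]] (9, [554.2, -221.9])
dark cup [[383.5, 166.4]] (9, [572.0, -360.7])
dish [[142.1, 232.6]] (9, [453.0, 89.4])
cagecork [[350.4, 199.6]] (45, [507.1, -291.9])
winecork [[186.1, 203.4]] (20, [505.6, 6.1])
```

View pics/ov.png

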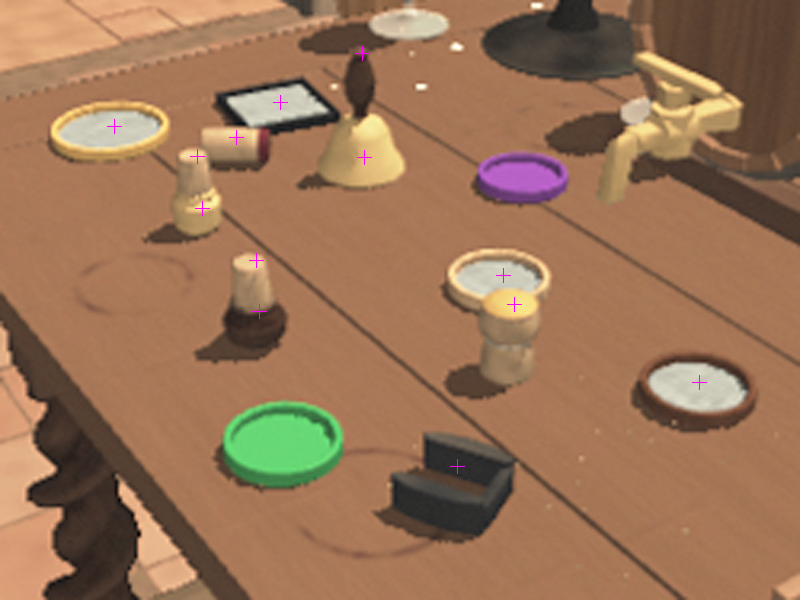

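Call:
send_rows(
  targets=[0,0,-9.5,0,0,0,1,0,0,-9.5,0,0,0,1,0,0,0,-0.5,-0.7,0,1,0,0,0,-0.5,-0.7,0,1,0,0,0,-0.5,-0.7,0,1],
)

```text
time_s: 0.72
eef_pos: [261.2, 369.2, 231.1]
ee_rot: [-0.0, -0.001, 1.0, -0.0]
force: [0.0, -0.0, -0.5]
grip_width: 1.001
grip_force: 0.0
```

Call:
send_rows(
  targets=[0,0,0,-0.5,-0.7,0,1,0,0,0,-0.5,-0.7,0,1,0,0,0,-0.5,-0.7,0,1,0,0,0,-0.5,-0.7,0,1,0,0,0,-0.5,-0.7,0,1],
)

```text
time_s: 1.35
eef_pos: [411.5, 159.2, 231.2]
ee_rot: [-0.0, -0.0, 1.0, 0.0]
force: [-0.5, -0.0, 0.8]
grip_width: 1.004
grip_force: 0.0
```

Call:
send_rows(
  targets=[0,0,0,-0.5,-0.7,0,1,0,0,0,-0.5,-0.7,0,1,0,0,0,-0.5,-0.7,0,1,0,0,0,-0.5,-0.7,0,1,0,0,0,-0.5,-0.7,0,1],
)

```text
time_s: 1.98
eef_pos: [561.7, -50.6, 231.0]
ee_rot: [-0.0, -0.0, 1.0, 0.0]
force: [0.3, 0.2, 0.3]
grip_width: 0.996
grip_force: 0.0
```

Call:
send_rows(
  targets=[0,0,0,0,0,0.5,1,0,0,0,0,0,0.5,1,0,0,0,0,0,0,1],
)

```text
time_s: 2.35
eef_pos: [559.9, -48.9, 169.3]
ee_rot: [-0.002, -0.0, 1.0, 0.001]
force: [0.5, 0.2, -0.2]
grip_width: 1.005
grip_force: 0.0
```

Call:
send_rows(
  targets=[0,0,0,-0.15,-0.03,0,1,0,0,0,0,0,0.5,1,0,0,0,0,0,0.5,1,0,0,0,0,0,0.5,1,0,0,0,0,0,0.5,1],
)

```text
time_s: 2.98
eef_pos: [571.5, -51.2, 51.9]
ee_rot: [0.001, -0.001, 1.0, -0.0]
force: [-0.6, 0.0, 0.3]
grip_width: 0.999
grip_force: 0.0
```

```bash
python3 - <<'E'
from rig import eyes
import cv2
c=eyes.capture('scene'); cv2.imwrite('pics/bell.png',cv2.resize(c['img'][60:260,180:430,::-1],None,fx=3,fy=3,interpolation=cv2.INTER_CUBIC))
E
```

```text
(no output)
```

View pics/bell.png

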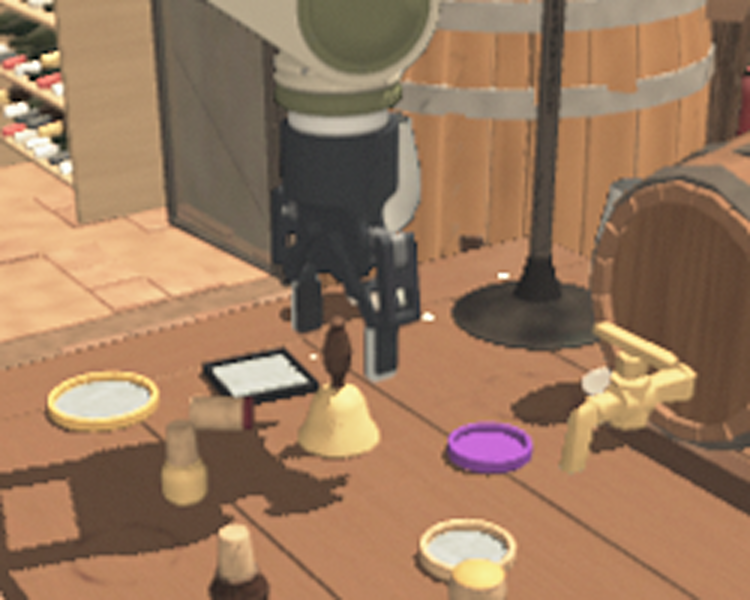

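The open fingers straddle the bell's handle at about (340,360), with the tips clear of the brass, so I'm closing.

Call:
send_rows(
  targets=[0,0,0,0,0,0,-1,0,0,0,0,0,0,-1,0,0,0,0,0,0,-1,0,0,0,0,0,0,-1,0,0,0,0,0,0,-1],
  newtons=40,
)

```text
time_s: 3.65
eef_pos: [570.6, -50.7, 52.3]
ee_rot: [0.001, -0.0, 1.0, 0.0]
force: [-0.4, 2.8, 6.4]
grip_width: 0.211
grip_force: 39.0
```

Call:
send_rows(
  targets=[0,0,0,0,0,0,-1,0,0,0,0,0,-0.2,-1,0,0,0,0,0,-0.5,-1,0,0,0,0,0,-0.5,-1,0,0,0,0,0,0,-1],
)

```text
time_s: 4.28
eef_pos: [570.9, -51.3, 125.4]
ee_rot: [0.002, -0.0, 1.0, -0.001]
force: [0.6, -0.3, -2.6]
grip_width: 0.209
grip_force: 39.2
```

Call:
send_rows(
  targets=[0,0,0,0.49,0.585,0,-1,0,0,0,0.49,0.585,0,-1,0,0,0,0.49,0.585,0,-1,0,0,0,0.49,0.585,0,-1,0,0,0,0,0,0,-1],
)

```text
time_s: 4.9
eef_pos: [449.9, 91.1, 122.3]
ee_rot: [-0.001, -0.002, 1.0, 0.0]
force: [0.0, -0.6, -2.3]
grip_width: 0.215
grip_force: 39.5
```

Call:
send_rows(
  targets=[0,0,0,0,0,0.4,-1,0,0,0,0,0,0.4,-1,0,0,0,0,0,0.2,-1,0,0,0,0,0,0,-1],
)

```text
time_s: 5.4
eef_pos: [452.0, 89.1, 62.6]
ee_rot: [-0.001, -0.0, 1.0, -0.0]
force: [0.4, -0.6, -1.6]
grip_width: 0.209
grip_force: 39.5
```

```bash
python3 - <<'E'
from rig import eyes
import cv2
c=eyes.capture('scene'); cv2.imwrite('pics/bell2.png',cv2.resize(c['img'][100:260,150:350,::-1],None,fx=3,fy=3,interpolation=cv2.INTER_CUBIC))
E
```

```text
(no output)
```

View pics/bell2.png

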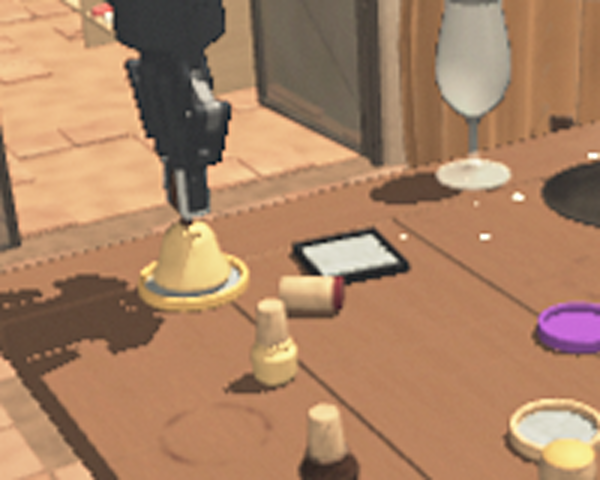

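The bell hangs over the dish with its mouth at about (193,285), inside the rim. I'll lower it the last few millimetres and watch the force.

Call:
send_rows(
  targets=[0,0,0,0,0,0.1,-1,0,0,0,0,0,0.03,-1,0,0,0,0,0,0,-1],
)

```text
time_s: 5.82
eef_pos: [452.3, 89.4, 55.6]
ee_rot: [0.0, -0.0, 1.0, -0.0]
force: [1.1, -0.2, -1.2]
grip_width: 0.21
grip_force: 39.4
```

Call:
send_rows(
  targets=[0,0,0,0,0,0.02,-1,0,0,0,0,0,0,-1,0,0,0,0,0,0,-1],
)

```text
time_s: 6.2
eef_pos: [452.9, 89.6, 55.2]
ee_rot: [0.001, -0.0, 1.0, 0.0]
force: [-1.5, 2.3, 5.8]
grip_width: 0.211
grip_force: 40.0
```

Call:
send_rows(
  targets=[0,0,0,0,0,0,1,0,0,0,0,0,0,1,0,0,0,0,0,0,1,0,0,0,0,0,0,1,0,0,0,0,0,-0.3,1],
)

```text
time_s: 6.82
eef_pos: [451.5, 89.4, 71.7]
ee_rot: [-0.001, -0.0, 1.0, 0.0]
force: [-0.2, 0.8, 0.1]
grip_width: 1.001
grip_force: 0.0
```

Call:
send_rows(
  targets=[0,0,0,0,0,-0.6,1,0,0,0,0,0,-0.7,1,0,0,0,0.06,-0.84,0,1,0,0,0,0.06,-0.84,0,1,0,0,0,0,-0.85,0,1],
)

```text
time_s: 7.45
eef_pos: [444.9, -63.9, 150.5]
ee_rot: [0.0, -0.001, 1.0, -0.0]
force: [1.7, 0.5, -0.3]
grip_width: 0.999
grip_force: 0.0
```

Call:
send_rows(
  targets=[0,0,0,0,0,0,1,0,0,0,0,0,0,1],
)

```text
time_s: 7.7
eef_pos: [445.1, -62.0, 150.2]
ee_rot: [-0.0, -0.0, 1.0, 0.0]
force: [-0.6, 0.5, 0.8]
grip_width: 1.001
grip_force: 0.0
```

```bash
python3 - <<'E'
from rig import eyes
import cv2
c=eyes.capture('top'); a=c['img'][130:285,110:310,::-1]
c=eyes.capture('scene'); b=c['img'][100:255,150:350,::-1]
cv2.imwrite('pics/chk.png',cv2.resize(cv2.hconcat([a,b]),None,fx=2,fy=2,interpolation=cv2.INTER_CUBIC))
E
```

```text
(no output)
```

View pics/chk.png

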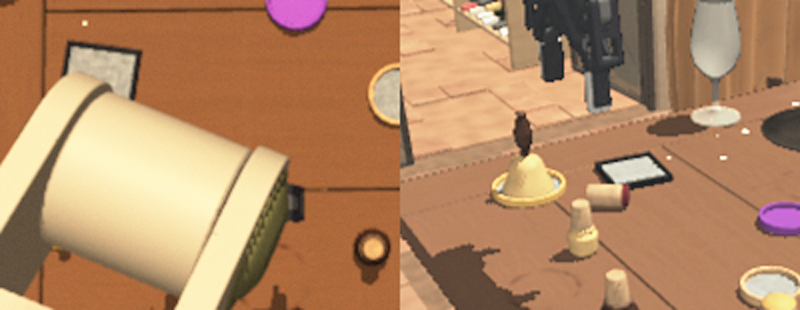

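The bell stands upright in the dish, at about (530,185) in the right half. The open gripper is above the pale stopper at about (580,230), so I'm descending.

Call:
send_rows(
  targets=[0,0,0,0,0,0.6,1,0,0,0,0,0,0.6,1,0,0,0,0,0,0.5,1,0,0,0,0,0,0.25,1,0,0,0,0,0,0,1],
)

```text
time_s: 8.43
eef_pos: [444.7, -61.3, 32.6]
ee_rot: [-0.001, -0.001, 1.0, 0.0]
force: [0.1, 0.1, -0.2]
grip_width: 1.002
grip_force: 0.0
```

Call:
send_rows(
  targets=[0,0,0,0,0,0,-1,0,0,0,0,0,0,-1,0,0,0,0,0,0,-1,0,0,0,0,0,0,-1,0,0,0,0,0,0,-1],
  newtons=40,
)

```text
time_s: 9.05
eef_pos: [445.4, -62.5, 33.5]
ee_rot: [0.0, -0.0, 1.0, -0.0]
force: [0.5, 0.5, 2.2]
grip_width: 0.227
grip_force: 39.2
```

Call:
send_rows(
  targets=[0,0,0,0,0,-0.3,-1,0,0,0,0,0,-0.5,-1,0,0,0,0,0,-0.5,-1,0,0,0,-0.3,-0.44,0,-1,0,0,0,-0.4,-0.58,0,-1],
)

```text
time_s: 9.68
eef_pos: [487.6, -124.0, 111.7]
ee_rot: [0.0, -0.001, 1.0, -0.0]
force: [0.9, -1.2, -0.6]
grip_width: 0.223
grip_force: 39.0
```

Call:
send_rows(
  targets=[0,0,0,-0.4,-0.58,0,-1,0,0,0,-0.4,-0.58,0,-1,0,0,0,-0.31,-0.47,0,-1,0,0,0,0,0,0,-1,0,0,0,0,0,0.5,-1],
)

```text
time_s: 10.3
eef_pos: [554.6, -221.6, 82.4]
ee_rot: [0.001, -0.0, 1.0, -0.001]
force: [0.2, -0.2, -1.3]
grip_width: 0.228
grip_force: 39.1
```

Call:
send_rows(
  targets=[0,0,0,0,0,0.5,-1,0,0,0,0,0,0.15,-1,0,0,0,0,0,0,-1],
)

```text
time_s: 10.68
eef_pos: [553.8, -221.0, 42.5]
ee_rot: [-0.0, -0.001, 1.0, 0.0]
force: [0.0, -1.0, 0.3]
grip_width: 0.23
grip_force: 39.0
```

```bash
python3 - <<'E'
from rig import eyes
import cv2
c=eyes.capture('scene'); cv2.imwrite('pics/pale.png',cv2.resize(c['img'][140:320,220:430,::-1],None,fx=3,fy=3,interpolation=cv2.INTER_CUBIC))
E
```

```text
(no output)
```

View pics/pale.png

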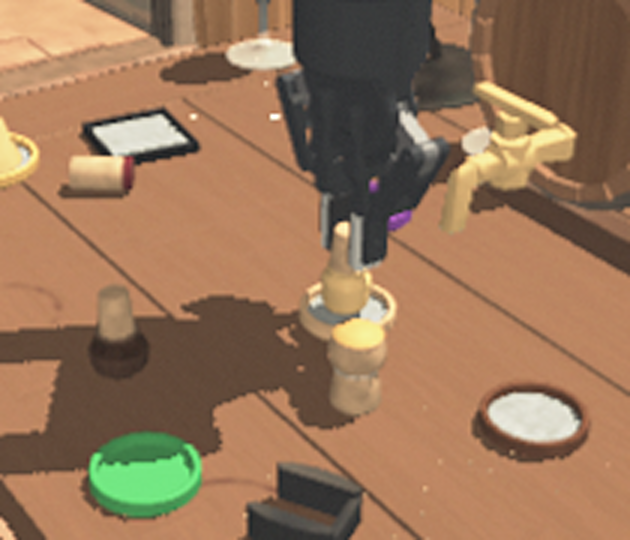

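The pale stopper hangs over the pale cup, at about (345,300). I'm lowering it.

Call:
send_rows(
  targets=[0,0,0,0,0,0.08,-1,0,0,0,0,0,0.03,-1,0,0,0,0,0,0,-1,0,0,0,0,0,0,-1],
)

```text
time_s: 11.22
eef_pos: [554.3, -221.5, 36.5]
ee_rot: [0.001, -0.0, 1.0, -0.0]
force: [-0.6, 2.0, 5.3]
grip_width: 0.227
grip_force: 39.6
```

Call:
send_rows(
  targets=[0,0,0,0,0,0,0,0,0,0,0,0,0,0,0,0,0,0,0,0,0,0,0,0,0,0,-0.3,0,0,0,0,0,0,-0.8,0],
)

```text
time_s: 11.85
eef_pos: [553.1, -220.9, 101.8]
ee_rot: [-0.002, -0.0, 1.0, 0.001]
force: [-0.4, -0.9, 0.2]
grip_width: 0.498
grip_force: 0.0
```

Call:
send_rows(
  targets=[0,0,0,0,0,-0.8,1,0,0,0,0.79,0.16,0,1,0,0,0,0.79,0.16,0,1,0,0,0,0.79,0.16,0,1,0,0,0,0,0,0,1],
)

```text
time_s: 12.48
eef_pos: [409.8, -192.0, 150.9]
ee_rot: [0.0, 0.0, 1.0, -0.0]
force: [0.5, 0.3, 2.0]
grip_width: 0.999
grip_force: 0.0
```

Call:
send_rows(
  targets=[0,0,0,0,0,0.6,1,0,0,0,0,0,0.6,1,0,0,0,0,0,0.5,1,0,0,0,0,0,0.2,1,0,0,0,0,0,0,1],
)

```text
time_s: 13.1
eef_pos: [412.2, -192.9, 36.0]
ee_rot: [0.0, -0.0, 1.0, -0.0]
force: [-0.3, -0.3, 0.4]
grip_width: 1.0
grip_force: 0.0
```

Call:
send_rows(
  targets=[0,0,0,0,0,0.05,-1,0,0,0,0,0,0,-1,0,0,0,0,0,0,-1,0,0,0,0,0,0,-1,0,0,0,0,0,0,-1],
  newtons=40,
)

```text
time_s: 13.72
eef_pos: [411.9, -192.8, 33.1]
ee_rot: [0.0, -0.0, 1.0, -0.0]
force: [-0.7, 0.6, 5.7]
grip_width: 0.228
grip_force: 39.0
```

Call:
send_rows(
  targets=[0,0,0,0,0,-0.3,-1,0,0,0,0,0,-0.6,-1,0,0,0,0,0,-0.6,-1,0,0,0,0,0,0,-1],
)

```text
time_s: 14.22
eef_pos: [412.6, -193.3, 124.6]
ee_rot: [0.002, -0.0, 1.0, -0.001]
force: [-0.8, -0.1, -0.6]
grip_width: 0.23
grip_force: 39.1
```

Call:
send_rows(
  targets=[0,0,0,-0.445,-0.465,0,-1,0,0,0,-0.445,-0.465,0,-1,0,0,0,-0.445,-0.465,0,-1,0,0,0,-0.445,-0.465,0,-1,0,0,0,-0.445,-0.465,0,-1],
)

```text
time_s: 14.85
eef_pos: [545.7, -332.6, 120.8]
ee_rot: [-0.001, -0.0, 1.0, 0.001]
force: [0.7, 0.2, -0.3]
grip_width: 0.226
grip_force: 39.2
```

Call:
send_rows(
  targets=[0,0,0,-0.445,-0.465,0,-1,0,0,0,0,0,0,-1,0,0,0,0,0,0.5,-1,0,0,0,0,0,0.5,-1,0,0,0,0,0,0.3,-1],
)

```text
time_s: 15.48
eef_pos: [571.0, -358.8, 42.3]
ee_rot: [-0.001, -0.001, 1.0, 0.001]
force: [-0.0, 0.4, 0.2]
grip_width: 0.227
grip_force: 39.3
```

Call:
send_rows(
  targets=[0,0,0,0,0,0.05,-1,0,0,0,0,0,0,-1],
)

```text
time_s: 15.72
eef_pos: [572.3, -360.1, 42.5]
ee_rot: [0.0, -0.0, 1.0, -0.0]
force: [0.3, -0.3, -1.2]
grip_width: 0.229
grip_force: 39.3
```

```bash
python3 - <<'E'
from rig import eyes
import cv2
c=eyes.capture('scene'); cv2.imwrite('pics/dark.png',cv2.resize(c['img'][170:350,260:470,::-1],None,fx=3,fy=3,interpolation=cv2.INTER_CUBIC))
E
```

```text
(no output)
```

View pics/dark.png

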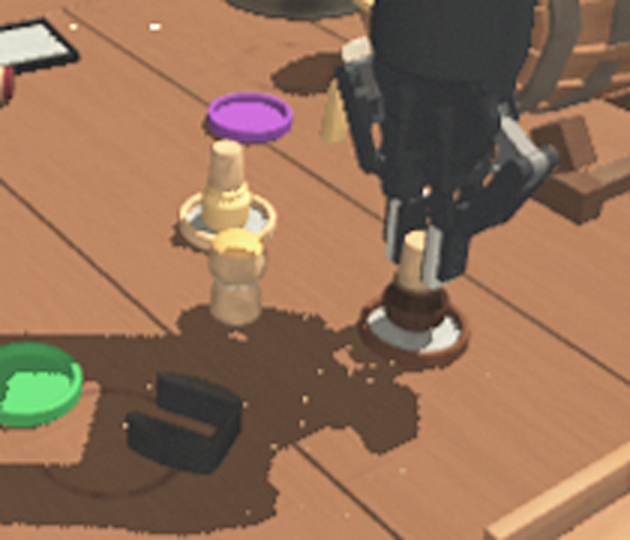

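The pale stopper stands in its cup at about (227,200). The dark one hangs inside its cup's rim at about (415,310), so I'm lowering it.

Call:
send_rows(
  targets=[0,0,0,0,0,0.08,-1,0,0,0,0,0,0.03,-1,0,0,0,0,0,0,-1,0,0,0,0,0,0,-1],
)

```text
time_s: 16.27
eef_pos: [572.4, -360.1, 36.2]
ee_rot: [0.001, -0.0, 1.0, -0.0]
force: [-0.9, 0.9, 4.8]
grip_width: 0.227
grip_force: 39.8
```

Call:
send_rows(
  targets=[0,0,0,0,0,0,0,0,0,0,0,0,0,0,0,0,0,0,0,0,0,0,0,0,0,0,-0.3,0,0,0,0,0,0,-0.8,0],
)

```text
time_s: 16.9
eef_pos: [571.3, -359.3, 100.8]
ee_rot: [-0.001, -0.0, 1.0, 0.001]
force: [-0.0, -0.9, 1.0]
grip_width: 0.502
grip_force: 0.0
```

Call:
send_rows(
  targets=[0,0,0,0,0,-0.8,1,0,0,0,0.83,0,0,1,0,0,0,0.83,0,0,1,0,0,0,0.83,-0.02,0,1,0,0,0,0,0,0,1],
)

```text
time_s: 17.52
eef_pos: [420.6, -361.6, 150.6]
ee_rot: [0.0, 0.001, 1.0, -0.0]
force: [1.6, -0.7, 0.3]
grip_width: 1.001
grip_force: 0.0
```

Call:
send_rows(
  targets=[0,0,10.3,0,0,0,1,0,0,10.3,0,0,0,1,0,0,10.3,0,0,0,1,0,0,10.3,0,0,0,1,0,0,10.3,0,0,0,1],
)

```text
time_s: 18.15
eef_pos: [423.7, -361.5, 150.2]
ee_rot: [0.001, 0.436, 0.9, -0.0]
force: [-0.5, 0.4, -0.8]
grip_width: 0.996
grip_force: 0.0
```

Call:
send_rows(
  targets=[0,0,10.3,0,0,0,1,0,0,0,0,0,0.6,1,0,0,0,0,0,0.6,1,0,0,0,0,0,0,1],
)

```text
time_s: 18.65
eef_pos: [422.7, -360.5, 76.0]
ee_rot: [-0.002, 0.513, 0.858, 0.001]
force: [-0.8, -0.5, 1.1]
grip_width: 1.0
grip_force: 0.0
```

```bash
python3 - <<'E'
from rig import eyes,monitor
import cv2
from scipy.spatial.transform import Rotation as R
s=monitor.sense(); m=R.from_quat(s['ee_rot'],scalar_first=True).as_matrix(); print(s['eef_pos'],m.round(3).tolist())
c=eyes.capture('scene'); cv2.imwrite('pics/cut.png',cv2.resize(c['img'][170:350,260:470,::-1],None,fx=3,fy=3,interpolation=cv2.INTER_CUBIC))
E
```

```text
[ 422.72887071 -360.48561827   75.96269359] [[-0.474, 0.881, -0.002], [0.881, 0.474, 0.003], [0.003, -0.0, -1.0]]
```

View pics/cut.png

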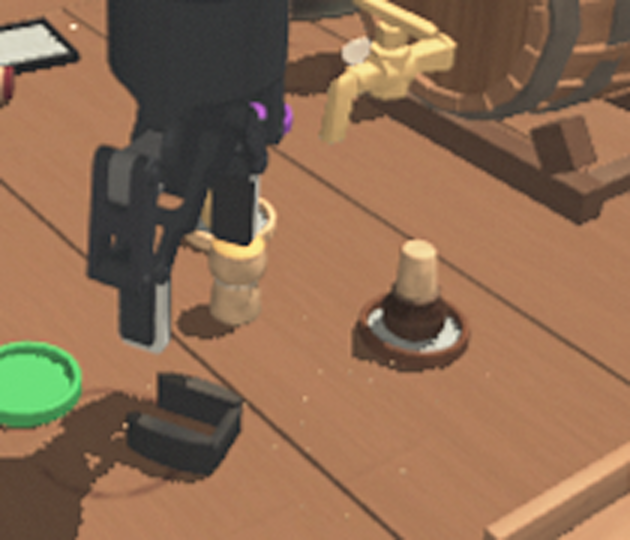

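The dark stopper stands in its cup at about (415,300). The jaws straddle the cutter at about (185,420), lined up with it, so I'm going down.

Call:
send_rows(
  targets=[0,0,0,0,0,0.5,1,0,0,0,0,0,0.5,1,0,0,0,0,0,0.2,1,0,0,0,0,0,0,1],
)

```text
time_s: 19.2
eef_pos: [423.2, -361.7, 6.0]
ee_rot: [0.001, 0.513, 0.858, -0.0]
force: [0.0, -0.2, 0.2]
grip_width: 1.004
grip_force: 0.0
```

Call:
send_rows(
  targets=[0,0,0,0,0,0,-1,0,0,0,0,0,0,-1,0,0,0,0,0,0,-1,0,0,0,0,0,0,-1,0,0,0,0,0,0,-1],
  newtons=50,
)

```text
time_s: 19.82
eef_pos: [423.1, -361.6, 6.3]
ee_rot: [0.001, 0.513, 0.858, -0.0]
force: [-1.3, 0.9, 7.5]
grip_width: 0.521
grip_force: 50.5
```

```bash
python3 - <<'E'
from rig import eyes,monitor
import cv2
c=eyes.capture('scene'); cv2.imwrite('pics/cut2.png',cv2.resize(c['img'][220:340,260:400,::-1],None,fx=5,fy=5,interpolation=cv2.INTER_CUBIC))
E
```

```text
(no output)
```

View pics/cut2.png

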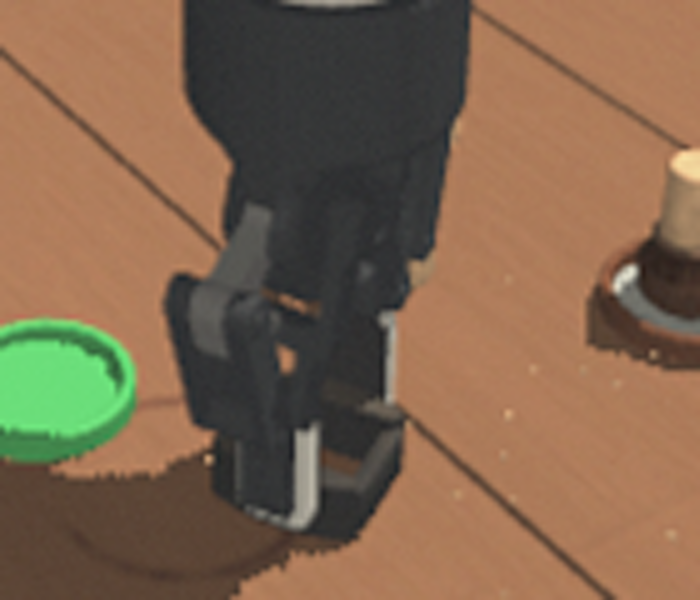

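The cutter is gripped, but the near fingertip at about (305,527) sits close to the table and would meet the tray rim. I'll regrip 4 mm higher.

Call:
send_rows(
  targets=[0,0,0,0,0,0,0.6,0,0,0,0,0,0,0.6,0,0,0,0,0,-0.07,0.6,0,0,0,0,0,0,-1,0,0,0,0,0,0,-1],
)

```text
time_s: 20.5
eef_pos: [422.7, -361.5, 9.9]
ee_rot: [0.0, 0.513, 0.858, -0.0]
force: [-2.2, 1.5, 6.3]
grip_width: 0.514
grip_force: 50.4
```

Call:
send_rows(
  targets=[0,0,0,0,0,0,-1,0,0,0,0,0,-0.3,-1,0,0,0,0,0,-0.8,-1,0,0,0,0,0,-0.8,-1,0,0,0,0,0,0,-1],
)

```text
time_s: 21.12
eef_pos: [423.8, -362.7, 127.8]
ee_rot: [0.004, 0.513, 0.858, -0.001]
force: [0.3, 0.1, -1.5]
grip_width: 0.515
grip_force: 51.3
```

Call:
send_rows(
  targets=[0,0,9.1,0,0,0,-1,0,0,9.1,0,0,0,-1,0,0,9.1,0,0,0,-1,0,0,9.1,0,0,0,-1,0,0,0,0,0,0,-1],
)

```text
time_s: 21.75
eef_pos: [422.4, -361.0, 122.9]
ee_rot: [-0.001, 0.755, 0.656, 0.0]
force: [0.5, -0.3, -0.5]
grip_width: 0.518
grip_force: 51.3
```

Call:
send_rows(
  targets=[0,0,0,0.73,0.14,0,-1,0,0,0,0.73,0.14,0,-1,0,0,0,0.73,0.14,0,-1,0,0,0,0.73,0.14,0,-1,0,0,0,0.73,0.14,0,-1],
)

```text
time_s: 22.38
eef_pos: [495.4, -149.0, 123.2]
ee_rot: [-0.0, 0.754, 0.656, -0.0]
force: [0.3, -1.4, -0.7]
grip_width: 0.512
grip_force: 51.3
```

Call:
send_rows(
  targets=[0,0,0,0.73,0.14,0,-1,0,0,0,0.73,0.14,0,-1,0,0,0,0.73,0.14,0,-1,0,0,0,0.73,0.14,0,-1,0,0,0,0.72,0.14,0,-1],
)

```text
time_s: 23.0
eef_pos: [568.0, 61.3, 123.1]
ee_rot: [-0.0, 0.754, 0.657, -0.0]
force: [0.4, -0.2, -0.9]
grip_width: 0.511
grip_force: 51.3
```

Call:
send_rows(
  targets=[0,0,0,0,0,0.5,-1,0,0,0,0,0,0.5,-1,0,0,0,0,0,0.5,-1,0,0,0,0,0,0,-1],
)

```text
time_s: 23.5
eef_pos: [566.4, 59.9, 31.5]
ee_rot: [-0.002, 0.755, 0.656, -0.002]
force: [0.9, -0.1, -0.1]
grip_width: 0.514
grip_force: 51.3
```

```bash
python3 - <<'E'
from rig import eyes,monitor
import cv2
from scipy.spatial.transform import Rotation as R
s=monitor.sense(); m=R.from_quat(s['ee_rot'],scalar_first=True).as_matrix(); print(s['eef_pos'],m.round(3).tolist())
c=eyes.capture('scene'); cv2.imwrite('pics/tray.png',cv2.resize(c['img'][120:250,180:340,::-1],None,fx=4.5,fy=4.5,interpolation=cv2.INTER_CUBIC))
E
```

```text
[566.40779043  59.93646935  31.47051456] [[0.139, 0.99, -0.005], [0.99, -0.139, 0.0], [-0.0, -0.005, -1.0]]
```

View pics/tray.png

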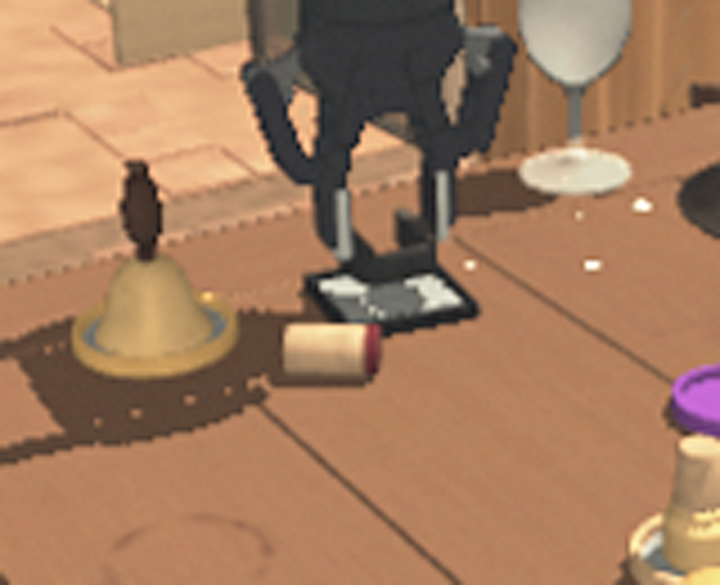

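The cutter is level over the tray at about (390,270), squared to it, with bell and wine cork undisturbed. I'm lowering it.

Call:
send_rows(
  targets=[0,0,0,0,0,0.15,-1,0,0,0,0,0,0.1,-1,0,0,0,0,0,0.04,-1,0,0,0,0,0,0,-1,0,0,0,0,0,0,-1],
)

```text
time_s: 24.18
eef_pos: [568.0, 59.8, 16.1]
ee_rot: [0.0, 0.756, 0.655, 0.0]
force: [-0.0, -0.4, -1.1]
grip_width: 0.512
grip_force: 51.3
```

Call:
send_rows(
  targets=[0,0,0,0,0,0.03,-1,0,0,0,0,0,0,-1,0,0,0,0,0,0,-1],
)

```text
time_s: 24.55
eef_pos: [567.8, 59.8, 14.1]
ee_rot: [-0.0, 0.756, 0.655, -0.0]
force: [-0.4, -0.2, -0.0]
grip_width: 0.51
grip_force: 51.3
```

Call:
send_rows(
  targets=[0,0,0,0,0,0.01,-1,0,0,0,0,0,0,0.6,0,0,0,0,0,0,0.6,0,0,0,0,0,0,0.6,0,0,0,0,0,-0.3,0.6],
)

```text
time_s: 25.18
eef_pos: [567.1, 59.9, 31.1]
ee_rot: [-0.001, 0.756, 0.655, -0.001]
force: [0.4, -0.1, 0.4]
grip_width: 0.797
grip_force: 0.0
```

Call:
send_rows(
  targets=[0,0,0,0,0,-0.8,1,0,0,0,0,0,-0.8,1,0,0,0,0,0,-0.8,1,0,0,0,0.2,-0.7,0,1,0,0,0,0.2,-0.7,0,1],
)

```text
time_s: 25.8
eef_pos: [487.2, 95.8, 177.0]
ee_rot: [0.001, 0.756, 0.655, 0.001]
force: [0.0, 0.4, 0.1]
grip_width: 1.003
grip_force: 0.0
```

Call:
send_rows(
  targets=[0,0,0,0.5,-0.5,0,1,0,0,0,0.7,-0.5,0,1,0,0,0,0.7,-0.4,0,1,0,0,0,0.8,-0.4,0,1,0,0,0,0.8,-0.4,0,1],
)

```text
time_s: 26.42
eef_pos: [386.5, 323.7, 177.0]
ee_rot: [0.0, 0.756, 0.655, 0.001]
force: [1.4, 0.3, 0.2]
grip_width: 1.002
grip_force: 0.0
```

Call:
send_rows(
  targets=[0,0,0,0.8,-0.4,0,1,0,0,0,0.8,-0.4,0,1,0,0,0,0.8,-0.4,0,1,0,0,0,0,0,0,1,0,0,0,0,0,0,1],
)

```text
time_s: 27.05
eef_pos: [336.4, 474.5, 176.2]
ee_rot: [0.0, 0.756, 0.655, 0.0]
force: [0.3, -0.1, -0.8]
grip_width: 0.996
grip_force: 0.0
```

```bash
python3 - <<'E'
from rig import eyes
import cv2
c=eyes.capture('top'); a=c['img'][130:270,110:410,::-1]
c=eyes.capture('scene'); b=c['img'][150:290,150:450,::-1]
cv2.imwrite('pics/fin.png',cv2.resize(cv2.vconcat([a,b]),None,fx=2.14,fy=2.14,interpolation=cv2.INTER_CUBIC))
E
```

```text
(no output)
```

View pics/fin.png

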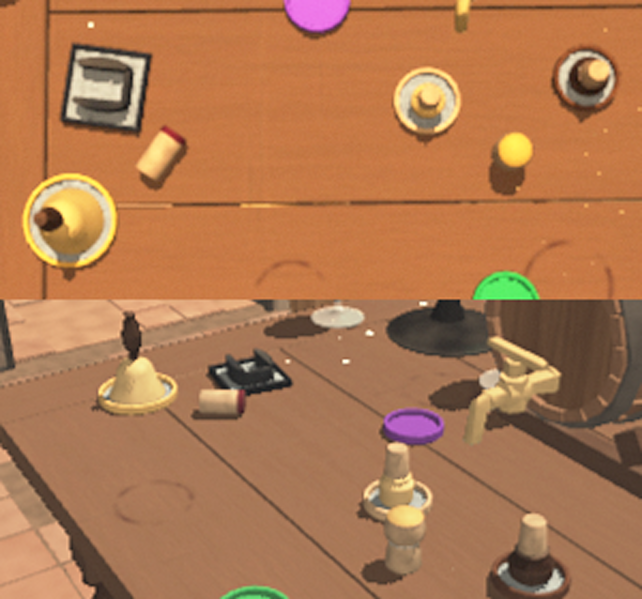

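The bell (70,220), cutter (105,85), pale stopper (428,98) and dark stopper (588,75) all sit inside their holders. The two corks are where they were.

```bash
python3 -c "
from rig import job; print(job.finish_job())"
```

```text
the job is handed in; nothing more can be done
None
```

The bell, both stoppers and the foil cutter are each upright or level in their matching holders, the two corks are where they were, and the job was handed in at about 27 s; it returned no verdict.

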